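# Load the egg steamer

## Robot

A 7-joint arm with a two-finger parallel gripper is mounted at the origin on the work surface. World frame = base frame: x ahead of the robot, y to its left, z up, the work surface at z = 0. Lengths are in m, angles in rad, forces in N, time in s.
With the tool pointing down it reaches from about 0.4 to 0.9 m from the base axis. Payload 5.5 kg.
Tool frame: the origin (TCP) lies midway between the tips of the shut fingers; the grasp point (between the pads) lies 19 mm behind it (manip.grip_depth is the distance from the TCP to the grasp point, in m); z points along the fingers, y is the line along which they close (so a half turn about z gives the same grasp; the last joint's range is limited). The gripper opens to 92 mm and grips with 3 to 60 N. Pads are 19 mm wide; open, the fingers measure 130 mm over their backs; the gripper's body (75 mm by 190 mm) begins 47 mm behind the grasp point.
Start: joints at [1.518, 0.501, -0.427, 1.55, 0.221, 1.138, -0.21], TCP at [0.202, -0.618, 0.227] pointing down, gripper open.
Joint ranges: [-2.88, 2.88], [-0.31, 2.03], [-1.54, 1.56], [0.2, 2.42], [-1.41, 4.55], [0.19, 2.02], [-2.57, 2.57]. Speed limits (rad/s): [2.57, 2.57, 3.14, 3.14, 3.14, 3.14, 3.14].

## Interface

Orientations are given as a unit quaternion [x, y, z, w].
In Python, from bench import manip, effector, viewer gives the robot as it stands. Calls block until the motion is done:
- manip.move_pose(position, orientation): joint-space move of the TCP to a pose.
- manip.servo_line(position, ori=None, vel=0.15): straight line of the TCP; ori=None keeps the orientation; vel is the mean speed in m/s.
- manip.movej(angles): joint-space move.
- effector.open_jaws() and effector.close(f_grip=None): open the fingers fully, or close them until they stop; f_grip is the grip in N (None keeps the last).
- manip.sleep(seconds).
- manip.solve_ik(position, orientation): joint angles nearest the present ones, or None.
- viewer.get_image(name): name is "scene" or "top" or "wrist"; returns the picture (400x640x3 uint8, red, green, blue); there is no depth.
- viewer.get_calibration(name): a dict with "vfov" (degrees; the focal length in pixels is half the picture's height over the tangent of half this angle, whatever the lens; pixels are square), "cx", "cy" (the principal point, pixels), "eye" and "attitude" of the camera in the world. Camera axes: x right, y down, z forward; pixel columns grow to the right and rows downward; lengths in m; the calibration is good to about 2 mm. A picture is of the moment at which its call begins: read the wrist's pose just before it. get_calibration takes no time and is no camera call; for the wrist camera it gives the pose at the moment of the call.
A pose or a line that the arm cannot do raises manip.PlanningError and nothing moves.
- manip.hand_in(): hands the job in; it is judged then, once.
Readings, each from a call of its own:
- manip.current_clock(): time.
- manip.current_q(): joint angles.
- manip.current_joint_velocities(): joint speeds.
- manip.current_tau(): joint torques, N m.
- manip.current_tool_pos(): TCP position.
- manip.current_tcp_rot(): TCP orientation.
- manip.current_force(): force on the tool from outside, world axes, zero at the start.
- manip.current_wrist_torque(): the same for the moment, N m.
- manip.current_finger_gap(): finger opening in m.
- manip.current_gripper_force(): force on a finger pad.
Only numpy, scipy, OpenCV 4.12 (cv2) and the standard library are available. Lean on these libraries where they do the work, as an engineer would, in place of code of your own. Each camera call takes 0.05 s, during which the arm holds its last target. There are 200 camera calls.

## Task

Swing the steamer's lid up past its balance so that it rests open by itself, then set every egg from the wooden tray into a hollow of the steamer's plate, one to a hollow, handling them gently: they roll, and must not be dropped. When all are in, shut the lid, then turn the timer dial clockwise to its stop. Leave the garlic in the tray and the other things on the table where they are.

Things in the scene. Friction and masses are not known exactly. Their poses are not given: they have to be found in the camera images.
- egg0: A raw hen's egg, 44 mm thick and 56 long, about 60 g, lying on its side; it rolls when pushed off-centre. Its origin is the middle of its length, at its centre (20.5 mm above the ground as it lies). Its long axis runs along its x axis but dipped 14.5 degrees towards -z, the small end (36 mm thick) at +x. Three to five eggs are there, the rest are absent.
- egg1: A raw hen's egg, 44 mm thick and 56 long, about 60 g, lying on its side; it rolls when pushed off-centre. Its origin is the middle of its length, at its centre (20.5 mm above the ground as it lies). Its long axis runs along its x axis but dipped 14.5 degrees towards -z, the small end (36 mm thick) at +x. Three to five eggs are there, the rest are absent.
- egg2: A raw hen's egg, 44 mm thick and 56 long, about 60 g, lying on its side; it rolls when pushed off-centre. Its origin is the middle of its length, at its centre (20.5 mm above the ground as it lies). Its long axis runs along its x axis but dipped 14.5 degrees towards -z, the small end (36 mm thick) at +x. Three to five eggs are there, the rest are absent.
- egg3: A raw hen's egg, 44 mm thick and 56 long, about 60 g, lying on its side; it rolls when pushed off-centre. Its origin is the middle of its length, at its centre (20.5 mm above the ground as it lies). Its long axis runs along its x axis but dipped 14.5 degrees towards -z, the small end (36 mm thick) at +x. Three to five eggs are there, the rest are absent.
- egg4: A raw hen's egg, 44 mm thick and 56 long, about 60 g, lying on its side; it rolls when pushed off-centre. Its origin is the middle of its length, at its centre (20.5 mm above the ground as it lies). Its long axis runs along its x axis but dipped 14.5 degrees towards -z, the small end (36 mm thick) at +x. Three to five eggs are there, the rest are absent.
- hollow0 (a point): Centre of the mouth of a hollow, level with the steamer's flat steel top plate, 82 mm above the table: a round 31 mm hole, 12 deep. An egg laid on it sinks 6 mm and stays, its middle then 18 mm above the plate. Six hollows, 62 mm apart along x (the hinge's direction), in two rows 72 mm apart along y (+y towards the hinge); this is the first of the row away from the hinge.
- hollow1 (a point): Centre of the mouth of a hollow, like hollow0: place 2 of 3 counted along +x in the row away from the hinge. A lip 16 mm high borders the plate, its inner side 50 mm from the row ends and 52 from the front row; along the hinge a steel guard rises 28 mm above the plate, 52 mm behind the back row.
- hollow2 (a point): Centre of the mouth of a hollow, like hollow0: place 3 of 3 counted along +x in the row away from the hinge. A lip 16 mm high borders the plate, its inner side 50 mm from the row ends and 52 from the front row; along the hinge a steel guard rises 28 mm above the plate, 52 mm behind the back row.
- hollow3 (a point): Centre of the mouth of a hollow, like hollow0: place 1 of 3 counted along +x in the row by the hinge. A lip 16 mm high borders the plate, its inner side 50 mm from the row ends and 52 from the front row; along the hinge a steel guard rises 28 mm above the plate, 52 mm behind the back row.
- hollow4 (a point): Centre of the mouth of a hollow, like hollow0: place 2 of 3 counted along +x in the row by the hinge. A lip 16 mm high borders the plate, its inner side 50 mm from the row ends and 52 from the front row; along the hinge a steel guard rises 28 mm above the plate, 52 mm behind the back row.
- hollow5 (a point): Centre of the mouth of a hollow, like hollow0: place 3 of 3 counted along +x in the row by the hinge. A lip 16 mm high borders the plate, its inner side 50 mm from the row ends and 52 from the front row; along the hinge a steel guard rises 28 mm above the plate, 52 mm behind the back row.
- lid (a joint): Angle of the steamer's clear box-shaped lid about its hinge, rad: 0 shut, 1.75 fully open. The lid is 230 by 190 mm, 50 high, with a counterweight bar behind the hinge: below a balance point at about 0.75 the lid falls shut by itself, beyond it it swings open and rests at 1.75. The hinge is lightly damped; about 1 N at the handle lifts it.
- lid_handle (a point): Middle of the lid's handle: a round steel bar, 10 mm thick and 100 long, parallel to the hinge, held 55 mm out from the lid's front wall by an arm at each end. With the lid shut it is 133 mm above the table; it moves on an arc about the hinge, 245 mm out and 35 mm above it in the lid's own frame (the point's axes turn with the lid).
- lid_hinge (a point): Middle of the lid's hinge axis, 98 mm above the table, along the edge of the steamer on its +y side. The point's x axis is the hinge axis; the shut lid lies to its -y side, and its axes turn with the lid.
- dial (a joint): Angle of the timer dial, rad: 0 to 0.15 at the start (off), 1.25 at its stop (on); it grows clockwise seen from above, turns stiffly (0.03 N m) and stays where it is left.
- dial_grip (a point): On the dial's vertical axis, 7 mm below the top of its bar grip, 69 mm above the table. The bar is 14 mm wide, 42 long and 32 high, standing on a flat 44 mm disc on a white box of 85 by 75 by 32 mm; it lies along the point's x axis, and the point turns with the dial.
- tray_mid (a point): Centre of the inner floor (6 mm above the table) of the fixed wooden tray: 250 mm along x, 300 along y outside, walls 6 mm thick and 18 mm high above the table.
- garlic_mid (a point): A garlic bulb among the eggs in the tray, 50 mm across and 50 tall with a pointed top, standing; the point is 20 mm above its foot. It is not an egg and stays in the tray.
- sauce_mid (a point): Bystander, to be left alone: glass sauce bottle, 60 mm across and 190 tall, standing; point at mid-height
- jar_mid (a point): Bystander, to be left alone: small glass jar, 56 mm across and 80 tall, standing; point at mid-height
- teacup_mid (a point): Bystander, to be left alone: teacup, 68 mm across and 55 tall, standing; point at mid-height
Things that resemble listed ones, but are neither listed nor needed, are in the scene too. Leave any orange or turquoise look-alike of the egg1 alone. Leave any turquoise look-alike of the egg2 alone.

How it is judged:
By the outcome, as a careful person would: the job done as asked, in the order asked, and still so for the second after the job is handed in, with the robot touching nothing.
Of egg0, egg1, egg2, egg3, egg4 only 3 to 5 are there at a start; the rules pass over those that are not, and their reading is None.
At some moment in a run one of egg0, egg1, egg2, egg3, egg4 may be knocked a few centimetres aside while the robot is not near it.
It also fails if it takes over 210 s, if anything falls off the work surface, if the arm or the gripper's body presses on something with over 40 N, if the wrist force passes 120 N, or if a joint passes its speed limit or range.

## Working session

There is one attempt and no reset: what is moved stays moved. The work goes in short steps, each a Python script; the robot and the scene stay as the last script left them, time stands still between calls to the robot, and variables do not carry over. Pictures are saved under pics/ and viewed, at most 14 in all, crops included, and the job is handed in when it is done.

```bash
ls; mkdir -p pics
python3 - <<'E'
from bench import manip, effector, viewer
import cv2
for n in ["scene","top"]:
    im=viewer.get_image(n); cv2.imwrite(f"pics/{n}0.png",im[:,:,::-1]); print(n,viewer.get_calibration(n))
print(viewer.get_calibration("wrist"),manip.current_tool_pos(),manip.current_tcp_rot(),manip.grip_depth)
E
```

```text
pics
scene {'vfov': 56.3343222835294, 'cx': 325.3131088661513, 'cy': 204.0050515466802, 'eye': array([ 1.12888083, -0.61567444,  0.95098332]), 'attitude': array([ 0.86827561,  0.34247448, -0.13120436, -0.33405705])}
top {'vfov': 53.10257500353648, 'cx': 311.9803178294835, 'cy': 193.41398948641867, 'eye': array([ 0.3593989 , -0.07296956,  1.10054379]), 'attitude': array([ 0.7265092 , -0.67843059,  0.07576158, -0.07859067])}
{'vfov': 62.97164526552304, 'cx': 316.1675976967123, 'cy': 202.09682178956749, 'eye': array([ 0.28073701, -0.59115561,  0.3839577 ]), 'attitude': array([ 0.79973974, -0.57938264, -0.0932114 ,  0.12666385])} [ 0.20162736 -0.61725906  0.22579563] [ 9.87561146e-01  1.57232971e-01 -1.02579054e-04 -8.74482326e-04] 0.0188
```

View pics/scene0.png

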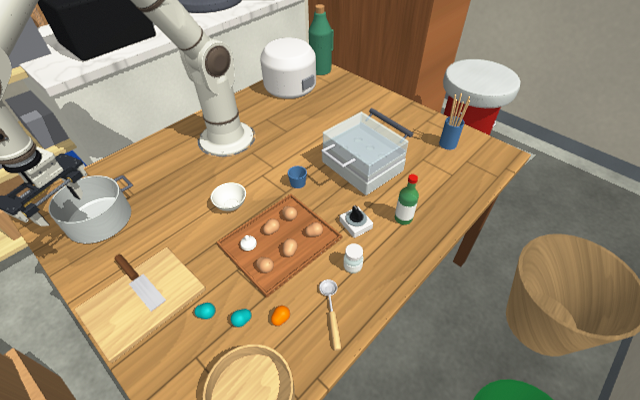

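View pics/top0.png

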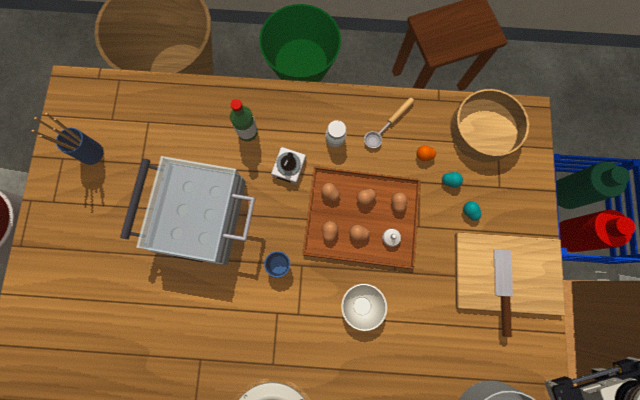

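The scene shows five brown eggs in the tray. In the top view they are at (330,191), (367,197), (400,202), (330,231) and (359,232). Things that could be taken for them: garlic (392,238), orange look-alike (426,153), turquoise look-alikes (452,180) and (472,211), all left alone. Steamer plate is near (190,210), handle (248,217), dial (289,163). Next: one close crop of these plus positions.

```bash
cat > h.py <<'E'
from bench import manip, effector, viewer
import numpy as np, cv2
from scipy.spatial.transform import Rotation as R
def snap(n,name=None):
    c=viewer.get_calibration(n); im=viewer.get_image(n)
    if name: cv2.imwrite(f"pics/{name}.png",im[:,:,::-1])
    return im,c
def ray(c,u,v):
    f=200/np.tan(np.radians(c["vfov"]/2))
    return R.from_quat(c["attitude"]).apply([(u-c["cx"])/f,(v-c["cy"])/f,1.])
def pt(c,u,v,z):
    d=ray(c,u,v); return c["eye"]+d*(z-c["eye"][2])/d[2]
def proj(c,p):
    f=200/np.tan(np.radians(c["vfov"]/2))
    q=R.from_quat(c["attitude"]).inv().apply(np.array(p)-c["eye"])
    return c["cx"]+f*q[0]/q[2], c["cy"]+f*q[1]/q[2]
def eggs(im,c,z=0.0265,amin=60):
    """brown eggs: list of (xy centre, long-axis angle in the world, area, pixel)"""
    lab=cv2.cvtColor(im,cv2.COLOR_RGB2HSV).astype(int)
    return lab
def down(yaw):  # tool down, tool x axis at yaw in the world; tool y (closing) at yaw-90deg
    return (R.from_euler('z',yaw)*R.from_euler('x',np.pi)).as_quat()
E
python3 - <<'E'
from h import *
im=cv2.imread("pics/top0.png"); c=viewer.get_calibration("top")
a=cv2.resize(im[145:275,110:310],None,fx=4,fy=4,interpolation=cv2.INTER_CUBIC); 
cv2.imwrite("pics/crop_st.png",a)
b=cv2.resize(im[140:280,296:426],None,fx=4,fy=4,interpolation=cv2.INTER_CUBIC); cv2.imwrite("pics/crop_tr.png",b)
hsv=cv2.cvtColor(im,cv2.COLOR_BGR2HSV)
for u,v in [(330,191),(367,197),(400,202),(330,231),(359,232),(392,238)]: print(u,v,pt(c,u,v,.0265).round(3),hsv[v,u])
for u,v in [(345,210),(318,215)]: print(hsv[v,u])
E
```

```text
330 191 [ 0.608 -0.109  0.026] [ 13 148 186]
367 197 [ 0.598 -0.212  0.026] [ 12 151 189]
400 202 [ 0.59  -0.303  0.026] [ 12 152 173]
330 231 [ 0.498 -0.116  0.026] [ 13 146 183]
359 232 [ 0.5   -0.194  0.026] [ 13 150 196]
392 238 [ 0.49  -0.283  0.026] [ 18  40 108]
[ 11 193 140]
[ 12 193 144]
```

View pics/crop_st.png

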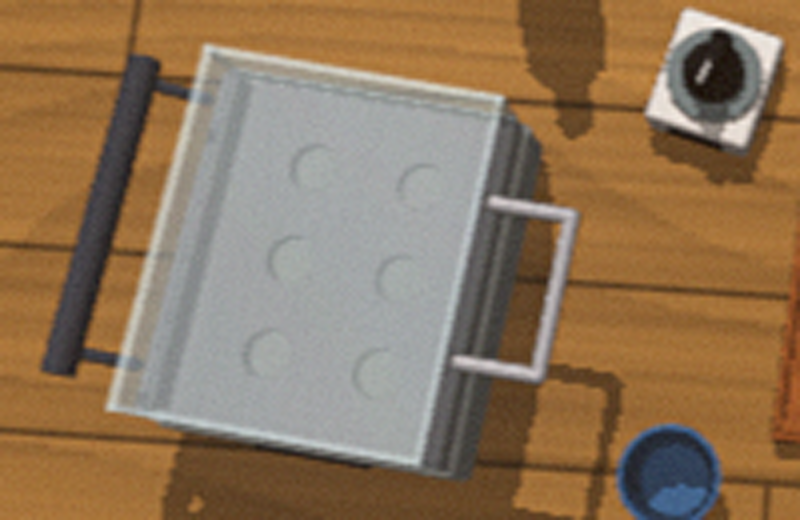

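View pics/crop_tr.png

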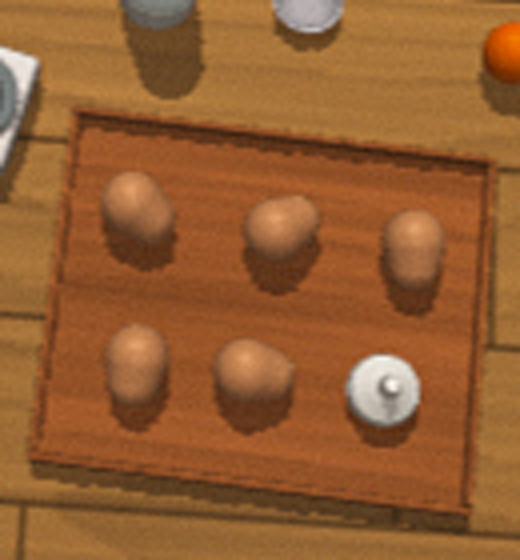

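The crops show the plate's six hollows: hinge row at (189,187), (183,210), (177,233) and front row at (216,192), (210,215), (204,238). The handle bar ends are at (254,198) and (246,239). All five objects chosen are plain brown eggs; the white one is garlic.

```bash
cat >> h.py <<'E'
def egg_list(im,c,box,z=0.0265):
    """brown eggs inside world box (x0,x1,y0,y1): rows x,y,angle,area,len ratio"""
    hsv=cv2.cvtColor(cv2.GaussianBlur(im,(3,3),0),cv2.COLOR_RGB2HSV)
    m=cv2.inRange(hsv,(5,60,95),(20,172,255))
    m=cv2.morphologyEx(m,cv2.MORPH_OPEN,np.ones((3,3),np.uint8))
    out=[]
    for k in cv2.findContours(m,cv2.RETR_EXTERNAL,cv2.CHAIN_APPROX_NONE)[0]:
        if len(k)<12: continue
        w=np.array([pt(c,u,v,z)[:2] for u,v in k[:,0]])*1000
        (cx,cy),(a,b),ang=cv2.fitEllipse(w.astype(np.float32))
        if not(box[0]<cx/1000<box[1] and box[2]<cy/1000<box[3]) or not 25<a<60 or b>85: continue
        out.append((cx/1000,cy/1000,(ang+90+90)%180-90 ,a,b))  # b is the long one, ang measured so that long axis = ang+90
    return out
E
python3 - <<'E'
from h import *
im,c=snap("top")
H=np.array([(317,168),(292,260),(268,353),(424,187),(401,279),(378,374)])/4+[110,145]
W=np.array([pt(c,u,v,.080)[:2] for u,v in H])
# model: steamer frame coordinates relative to plate centre; top in image = +x
M=np.array([(62,36),(0,36),(-62,36),(62,-36),(0,-36),(-62,-36)])/1000
r,res=R.align_vectors(np.c_[W-W.mean(0),np.zeros(6)],np.c_[M,np.zeros(6)])
psi=r.as_euler('zyx')[0]; print("ctr",W.mean(0),"yaw",psi,"rms",res)
hb=[pt(c,110+u/4,145+v/4,.133)[:2] for u,v in [(577,212),(543,378)]]
inv=lambda p: r.inv().apply([*(np.array(p)-W.mean(0)),0]).round(4)
print("handle",hb,[inv(p) for p in hb])
print("dial top",pt(c,289,163,.076)," bar ends",[pt(c,110+u/4,145+v/4,.076).round(3) for u,v in [(718,32),(700,98)]])
for e in egg_list(im,c,(.4,.75,-.4,0)): print(np.round(e,3))
for n,u,v,z in [("sauce base",247,136,0.0),("cap",236,104,.19),("jar",336,127,.08),("cup",278,264,.055)]: print(n,pt(c,u,v,z).round(3))
print("tray in corners",[pt(c,296+u/4,140+v/4,.018)[:2].round(3) for u,v in [(80,120),(490,165),(465,508),(38,460)]])
E
```

```text
ctr [0.51555479 0.2325259 ] yaw -0.1162839491392592 rms 0.0009121410945633785
handle [array([0.55283335, 0.07972994]), array([0.44954775, 0.09003293])] [array([ 0.0548, -0.1474,  0.    ]), array([-0.049 , -0.1492,  0.    ])]
dial top [0.6655416  0.00577952 0.076     ]  bar ends [array([0.693, 0.007, 0.076]), array([0.647, 0.015, 0.076])]
sauce base [0.761 0.14  0.   ]
cap [0.773 0.139 0.19 ]
jar [ 0.775 -0.114  0.08 ]
cup [0.4   0.014 0.055]
tray in corners [array([ 0.668, -0.067]), array([ 0.655, -0.355]), array([ 0.418, -0.34 ]), array([ 0.43 , -0.055])]
```

```bash
sed -i 's/RETR_EXTERNAL/RETR_LIST/' h.py
cat >> h.py <<'E'
C=np.array([.5156,.2325]); PSI=-.1163; Rs=R.from_euler('z',PSI)
HINGE=np.array([*(C+Rs.apply([0,.097,0])[:2]),.098])
def bar(th):      # middle of the lid's bar at lid angle th
    return HINGE+Rs.apply(R.from_euler('x',-th).apply([0,-.245,.035]))
def tool(a,flip=0,s=1): # tool z at pitch a below the horizontal towards the hinge; tool x along +-hinge axis
    z=np.array([0,np.cos(a),-np.sin(a)]); x=np.array([1.,0,0])*(-1 if flip else 1)
    return (Rs*R.from_matrix(np.c_[x,np.cross(z,x),z]))
def bar_tcp(th,a,back=0,flip=0):
    r=tool(a,flip); return bar(th)+r.apply([0,0,.0188-back]), r.as_quat()
E
python3 - <<'E'
from h import *
im,c=snap("top")
for e in egg_list(im,c,(.4,.75,-.4,0)): print(np.round(e,3))
for fl in (0,1):
  for a in (.7,.9,1.1,1.3):
    o=[]
    for th,b in [(0,.1),(0,0),(.4,0),(.8,0),(1.2,0),(1.75,0),(1.75,.1)]:
        q=manip.solve_ik(*bar_tcp(th,a,b,fl)); o.append(None if q is None else np.round(q,1).tolist())
    print(fl,a,["-" if q is None else q[4:] for q in o])
E
```

```text
[ 0.499 -0.193 85.237 41.974 53.832]
[ 0.499 -0.114 -4.165 40.48  55.854]
[ 5.9200e-01 -3.0000e-01  3.9000e-02  4.0120e+01  5.5742e+01]
[  0.6    -0.209 -60.575  41.288  52.225]
[ 0.607 -0.109 50.74  41.171 55.23 ]
[  0.736  -0.372 -71.838  56.789  63.591]
0 0.7 [[-0.6, 1.0, -0.9], [-0.6, 0.8, -0.9], [-0.7, 0.9, -1.0], [-0.7, 0.9, -1.2], [-0.7, 0.8, -1.4], [-0.7, 0.6, -1.6], [-0.6, 0.8, -1.6]]
0 0.9 [[-0.5, 0.9, -1.1], [-0.4, 0.7, -1.2], [-0.5, 0.8, -1.3], [-0.5, 0.9, -1.5], [-0.4, 0.8, -1.7], [-0.3, 0.7, -2.0], [-0.4, 0.9, -1.9]]
0 1.1 [[-0.3, 0.9, -1.4], [-0.2, 0.7, -1.5], [-0.2, 0.8, -1.6], [-0.2, 0.9, -1.8], [-0.2, 0.9, -2.0], [-0.4, 0.9, -2.0], [-0.4, 1.1, -2.0]]
0 1.3 [[0.0, 0.9, -1.8], [0.2, 0.7, -1.9], [0.2, 0.9, -2.0], [0.1, 1.0, -2.2], [-0.2, 1.1, -2.0], [-0.2, 1.1, -2.2], [-0.2, 1.2, -2.2]]
1 0.7 [[-0.3, 0.9, 2.0], [-0.3, 0.7, 2.0], [-0.4, 0.8, 1.8], [-0.8, 0.9, 2.0], [-0.7, 0.8, 1.7], [-0.7, 0.6, 1.6], [-0.8, 0.9, 1.6]]
1 0.9 [[-0.3, 0.9, 1.8], [-0.1, 0.6, 1.6], [-0.3, 0.8, 1.7], [-0.4, 0.9, 1.6], [-0.5, 0.9, 1.5], [-0.3, 0.7, 1.1], [-0.4, 0.9, 1.2]]
1 1.1 [[-0.1, 0.9, 1.6], [0.5, 0.7, 1.0], [-0.2, 0.8, 1.5], [-0.1, 0.9, 1.2], [-0.2, 0.9, 1.2], [-0.0, 0.9, 0.9], [-0.0, 1.1, 0.9]]
1 1.3 [[0.2, 0.9, 1.2], [0.6, 0.8, 0.8], [0.3, 0.9, 1.0], [0.2, 1.0, 0.9], [0.3, 1.1, 0.7], [0.5, 1.2, 0.4], [0.4, 1.3, 0.5]]
```

```bash
cat > lid.py <<'E'
from h import *
A=.8
def arc(t0,t1,n,vel=.12):
    for th in np.linspace(t0,t1,n+1)[1:]:
        p,q=bar_tcp(th,A); manip.servo_line(p,q,vel)
def F(): return np.round(manip.current_force(),1), round(manip.current_finger_gap(),4)
E
python3 - <<'E'
from lid import *
p,q=bar_tcp(0,A,.13); p[2]+=.08
print(manip.current_clock())
manip.move_pose(p,q); print("pre",manip.current_clock())
manip.servo_line(bar_tcp(0,A,.10)[0])
im,c=snap("wrist","w_bar"); print(proj(c,bar(0)),F())
manip.servo_line(bar_tcp(0,A)[0]); print(F())
effector.close(f_grip=10); print(F(),manip.current_clock())
E
```

```text
0.2
pre 2.6167
(np.float64(316.75224874127076), np.float64(208.65367981290908)) (array([-0.6,  0.2,  0.6]), 0.0917)
(array([0.3, 0.2, 0.6]), 0.092)
(array([-0.3,  2.1,  6.3]), 0.0097) 5.5667
```

View pics/w_bar.png

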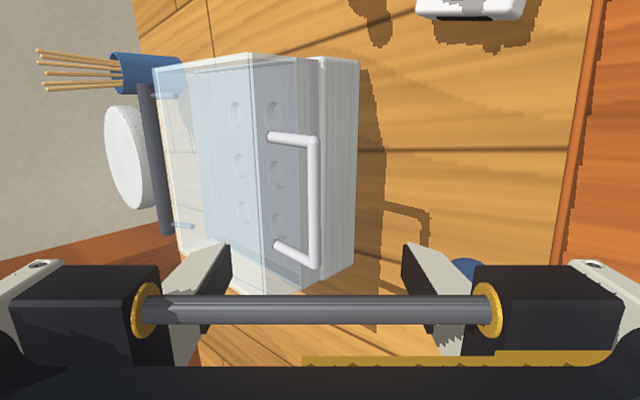

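The bar appears at (314,200), as predicted, and the grip reads 9.7 mm, so it holds the bar. Now lift along the arc.

Run:
```python
from lid import *
for a,b in [(0,.45),(.45,.9),(.9,1.25)]:
    arc(a,b,3); print(F())
effector.open_jaws(); print(F())
p,q=bar_tcp(1.25,A,.14); manip.servo_line(p,vel=.2); manip.sleep(.8)
print(manip.current_clock())
manip.move_pose([.5,-.10,.33],down(np.pi/2+PSI*0)); print(manip.current_clock())
im,c=snap("top","top1"); print(manip.current_q().round(2))
for e in egg_list(im,c,(.4,.75,-.4,0)): print(np.round(e,3))
```

```text
(array([-1. , -0.8, -0.5]), 0.0094)
(array([-5.1, -1.9,  3. ]), 0.0099)
(array([0.1, 0.6, 1.4]), 0.0093)
(array([0.5, 0.4, 0.3]), 0.0918)
12.4917
13.7667
[ 0.97  0.23 -0.95  1.75  0.19  1.26 -0.03]
[ 0.593 -0.302 -2.805 38.98  56.051]
[  0.73   -0.371 -19.041  59.861  73.338]
```

View pics/top1.png

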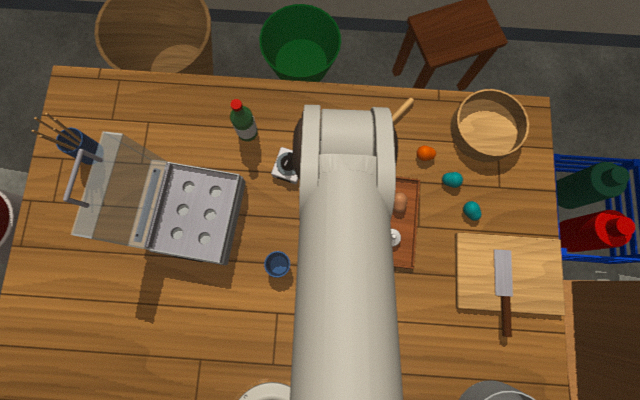

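The lid now rests open at (75,190). The hollows, now uncovered, sit where I had them, e.g. (188,187) and (204,238). Next: grasp planning with clearances.

```bash
cat > pick.py <<'E'
from h import *
TC=np.array([.543,-.204]); TR=R.from_euler('z',-.045); BOX=(.40,.69,-.37,-.04)
GAR=np.array([.490,-.283])
def ell(e,grow=0):
    t=np.linspace(0,2*np.pi,36); a=np.radians(e[2])
    p=np.c_[(.028+grow)*np.cos(t),(.022+grow)*np.sin(t)]
    return p@np.array([[np.cos(a),np.sin(a)],[-np.sin(a),np.cos(a)]])+e[:2]
def rect_gap(P,ctr,u):   # least gap from points P to the two finger rectangles (closing axis u)
    d=np.c_[(P-ctr)@u,(P-ctr)@[-u[1],u[0]]]
    q=np.c_[np.abs(np.abs(d[:,0])-.056)-.010,np.abs(d[:,1])-.011]
    return np.min(np.where((q<0).all(1),q.max(1),np.hypot(*np.maximum(q,0).T)))
def plan(E,i):
    """best (score, closing angle, centre, clearance) for egg i"""
    best=None; e=np.array(E[i][:2])
    for mis in range(-40,41,5):
        for s in (-.012,-.006,0,.006,.012):
            phi=np.radians(E[i][2]+90+mis); u=np.array([np.cos(phi),np.sin(phi)]); ctr=e+s*u
            g=min([rect_gap(ell(f),ctr,u) for j,f in enumerate(E) if j!=i]+[rect_gap(GAR+.026*np.c_[np.cos(t:=np.linspace(0,6.3,36)),np.sin(t)],ctr,u)])
            cs=np.array([ctr+a*u+b*np.array([-u[1],u[0]]) for a in(-.066,.066) for b in(-.011,.011)])
            w=TR.inv().apply(np.c_[cs-TC,np.zeros(4)]); g=min(g,(.119-np.abs(w[:,0])).min(),(.144-np.abs(w[:,1])).min())
            sc=min(g,.008)*1000-abs(mis)/8-abs(s)*250
            if best is None or sc>best[0]: best=(sc,phi,ctr,g,mis,s)
    return best
def yaw_for(p,phi,prefer=None):   # tool yaw closing along phi, reachable, joint 7 nearest the middle
    c=[]
    for y in (phi-np.pi/2,phi+np.pi/2):
        y=(y+np.pi)%(2*np.pi)-np.pi; q=manip.solve_ik(p,down(y))
        if q is not None: c.append((abs(q[6])+.3*abs(q-manip.current_q()).max(),y))
    return min(c)[1]
def look(name=None):
    manip.move_pose([.42,-.20,.36],down(0)); im,c=snap("wrist",name)
    return egg_list(im,c,BOX)
E
python3 - <<'E'
from pick import *
E=look("w1")
for e in E: print(np.round(e,3))
print(manip.current_clock(),manip.current_q().round(2))
for i in range(len(E)):
    b=plan(E,i); print(i,round(b[0],1),np.degrees(b[1]).round(),b[2].round(3),round(b[3],4),b[4:])
    try: print(yaw_for([*b[2],.014],b[1]))
    except Exception as x: print("ik",x)
E
```

```text
[ 0.497 -0.195 81.67  44.582 58.131]
[ 0.497 -0.115 -2.128 44.355 56.404]
[ 0.59  -0.301 -2.636 44.178 58.657]
[  0.598  -0.209 -59.379  44.564  55.75 ]
[ 0.603 -0.111 65.765 40.496 57.511]
14.9583 [ 1.07  0.05 -0.7   1.81  0.03  1.3  -1.21]
0 6.1 177.0 [ 0.497 -0.195] 0.0067 (5, 0)
1.5126850865449315
1 0.0 48.0 [ 0.489 -0.124] 0.0084 (-40, -0.012)
2.4063130513787643
2 -7.1 47.0 [ 0.598 -0.292] 0.0009 (-40, 0.012)
2.3974477875840536
3 6.7 41.0 [ 0.598 -0.209] 0.0079 (10, 0)
2.279774383632735
4 5.0 156.0 [ 0.592 -0.106] 0.0089 (0, 0.012)
1.1478229624563703
```

View pics/w1.png

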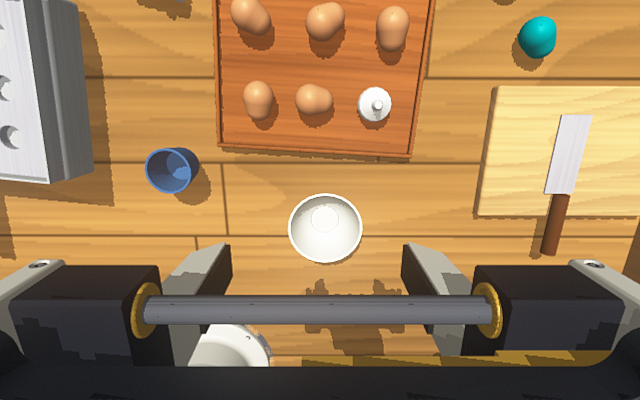

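```bash
sed -i 's/\[.42,-.20,.36\]/[.48,-.20,.36]/' pick.py
cat > cycle.py <<'E'
import sys
from pick import *
# target: plate coordinates (m) and closing angles allowed in the steamer frame (deg), inward shift
T={'bm':((0,.036),(0,),(0,0)),'bl':((-.062,.036),(45,),(.002,-.002)),
   'fl':((-.062,-.036),(45,-45),(.003,.002)),'fr':((.062,-.036),(45,-45),(-.003,.002)),'fm':((0,-.036),(45,-45),(0,.002))}
def do(t,force_i=None):
    E=look(); print([tuple(np.round(e[:3],3)) for e in E])
    P=[plan(E,i) for i in range(len(E))]; i=max(range(len(E)),key=lambda k:P[k][0]); b=P[i]
    print("egg",i,"score",round(b[0],1),"gap",round(b[3],4),b[4:])
    if b[3]<.002: print("TIGHT"); return
    g=b[2]; y=yaw_for([*g,.014],b[1])
    manip.move_pose([*g,.12],down(y)); manip.servo_line([*g,.014],vel=.12)
    effector.close(f_grip=6); gap=manip.current_finger_gap(); print("gap",round(gap,4),manip.current_gripper_force())
    if gap<.03: effector.open_jaws(); manip.servo_line([*g,.15]); print("MISSED"); return
    manip.servo_line([*g,.05],vel=.08); manip.servo_line([*g,.23],vel=.25)
    xy,angs,off=T[t]; p=C+Rs.apply([xy[0]+off[0],xy[1]+off[1],0])[:2]
    opts=[]
    for a in angs:
        try: yy=yaw_for([*p,.0875],np.radians(a)+PSI); opts.append((abs((yy-y+np.pi)%(2*np.pi)-np.pi),yy))
        except ValueError: pass
    yy=min(opts)[1]
    manip.servo_line([*p,.23],down(yy),vel=.2); print("held",round(manip.current_finger_gap(),4))
    manip.servo_line([*p,.12],vel=.15); manip.servo_line([*p,.093],vel=.04); f0=manip.current_force()[2]
    for z in np.arange(.0915,.0845,-.0015):
        manip.servo_line([*p,z],vel=.03)
        if manip.current_force()[2]-f0>1.2: break
    print("z",round(z,4),"dF",round(manip.current_force()[2]-f0,2))
    effector.open_jaws(); manip.sleep(.2); print("F open",manip.current_force().round(1))
    manip.servo_line([*p,.115],vel=.06); snap("wrist","after_"+t); manip.servo_line([*p,.23],vel=.25); print("t",manip.current_clock())
if __name__=="__main__":
    for t in sys.argv[1:]: do(t)
E
python3 cycle.py bm
```

```text
[(np.float64(0.496), np.float64(-0.196), np.float64(71.028)), (np.float64(0.497), np.float64(-0.115), np.float64(-3.571)), (np.float64(0.587), np.float64(-0.301), np.float64(1.374)), (np.float64(0.598), np.float64(-0.209), np.float64(-59.014)), (np.float64(0.605), np.float64(-0.11), np.float64(55.691))]
egg 3 score 6.8 gap 0.0083 (10, 0)
gap 0.0435 5.999983102083206
held 0.0435
z 0.0885 dF 2.2
F open [ 0.1 -0.6 -0.1]
t 27.6833
```

Run:
```python
from h import *
snap("wrist","w_bm")
```

```text
(no output)
```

View pics/w_bm.png

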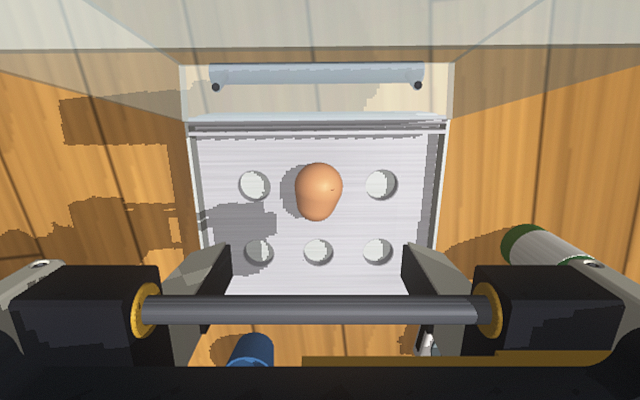

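The egg sits in the back-middle hollow at (318,190), and the other hollows are empty. On to the next ones.

```bash
python3 cycle.py bl
```

```text
[(np.float64(0.495), np.float64(-0.198), np.float64(69.848)), (np.float64(0.497), np.float64(-0.115), np.float64(-3.859)), (np.float64(0.587), np.float64(-0.301), np.float64(-0.544)), (np.float64(0.605), np.float64(-0.11), np.float64(55.653))]
egg 0 score 6.5 gap 0.0105 (0, -0.006)
gap 0.0432 5.998516157269478
held 0.043
z 0.087 dF 5.54
F open [-0.1 -0.3  0.6]
t 41.4667
```

```bash
python3 cycle.py fl
python3 - <<'E'
from h import *
snap("wrist","w_fl")
E
```

```text
[(np.float64(0.429), np.float64(-0.326), np.float64(-59.606)), (np.float64(0.497), np.float64(-0.115), np.float64(-3.848)), (np.float64(0.587), np.float64(-0.301), np.float64(1.229)), (np.float64(0.605), np.float64(-0.11), np.float64(54.477))]
egg 3 score 2.5 gap 0.0068 (10, 0.012)
gap 0.0432 5.99992610514164
held 0.0434
z 0.087 dF 4.32
F open [-0.1 -0.1 -0.4]
t 54.675
```

View pics/w_fl.png

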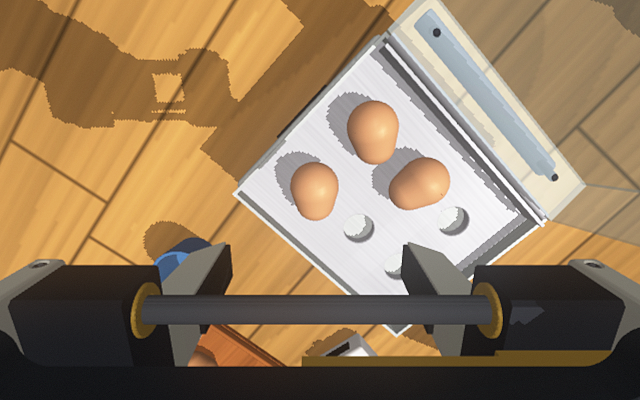

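Three eggs sit in hollows at (373,130), (420,183) and (315,190). The extra detection at (.429,-.326) in the tray corner is a phantom, since only three eggs were left. I'll tighten the size filter.

```bash
sed -i 's/not 25<a<60 or b>85/not 36<a<50 or not 48<b<66/' h.py; python3 cycle.py fr
```

```text
[(np.float64(0.497), np.float64(-0.115), np.float64(-3.797)), (np.float64(0.589), np.float64(-0.301), np.float64(-2.321))]
egg 0 score 0.1 gap 0.0031 (0, -0.012)
gap 0.043 5.999946221709251
held 0.0433
z 0.0885 dF 2.21
F open [ 0.3 -0.2 -0.4]
t 68.2833
```

```bash
python3 cycle.py fm
python3 - <<'E'
from h import *
p=bar(1.75)
manip.move_pose([.45,-.05,.36],down(np.pi/2)); im,c=snap("wrist","w_all")
print(manip.current_clock())
for e in egg_list(im,c,(.40,.69,-.37,-.04)): print(np.round(e,3))
E
```

```text
[(np.float64(0.589), np.float64(-0.301), np.float64(-1.604))]
egg 0 score -6.5 gap 0.0015 (40, 0.012)
TIGHT
71.4333
```

View pics/w_all.png

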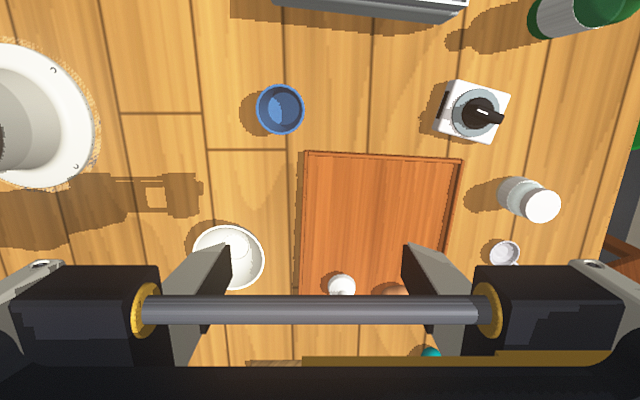

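Only the last egg, at (.589,-.301), remains. It lies close to the tray wall, so I'll allow a larger sideways shift of the gripper.

```bash
sed -i 's/for s in (-.012,-.006,0,.006,.012)/for s in (-.018,-.015,-.012,-.006,0,.006,.012,.015,.018)/' pick.py
python3 - <<'E'
from pick import *
E=[(.589,-.301,-1.6)]
b=plan(E,0); print(b)
E
sed -i 's/g=b\[2\]; y/if abs(b[5])>.012: print("shift")\n    g=b[2]; y/' cycle.py; python3 cycle.py fm
```

```text
(np.float64(-3.5133186064885926), np.float64(1.5428710587629875), array([ 0.58950259, -0.28300702]), np.float64(0.0009866813935114072), 0, 0.018)
[(np.float64(0.59), np.float64(-0.301), np.float64(-0.57))]
egg 0 score -3.1 gap 0.0064 (40, 0.018)
shift
gap 0.0433 5.7059043645858765
held 0.0431
z 0.0885 dF 5.8
F open [ 0.1  0.2 -1.4]
t 84.35
```

Run:
```python
from h import *
p=C+Rs.apply([0,-.15,0])[:2]
manip.move_pose([*p,.27],down(np.pi/2+PSI)); snap("wrist","w_five"); print(manip.current_clock(),manip.current_q().round(2))
```

```text
85.25 [-0.73  0.18  0.58  1.89 -0.11  1.11 -0.23]
```

View pics/w_five.png

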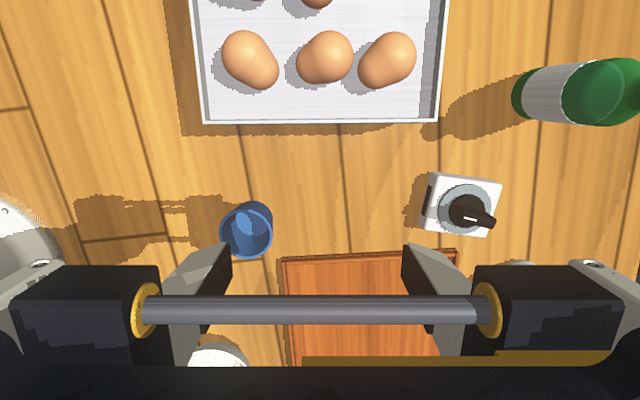

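Run:
```python
from h import *
p=C+Rs.apply([0,-.09,0])[:2]
manip.servo_line([*p,.27]); im,c=snap("wrist"); im=np.ascontiguousarray(im)
for x in (-.062,0,.062):
  for y in (-.036,.036):
    w=[*(C+Rs.apply([x,y,0])[:2]),.1]; u,v=proj(c,w)
    cv2.circle(im,(int(u),int(v)),3,(0,0,255),-1)
cv2.imwrite("pics/w_five2.png",cv2.resize(im[:260,160:480],None,fx=2,fy=2)[:,:,::-1])
```

```text
(no output)
```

View pics/w_five2.png

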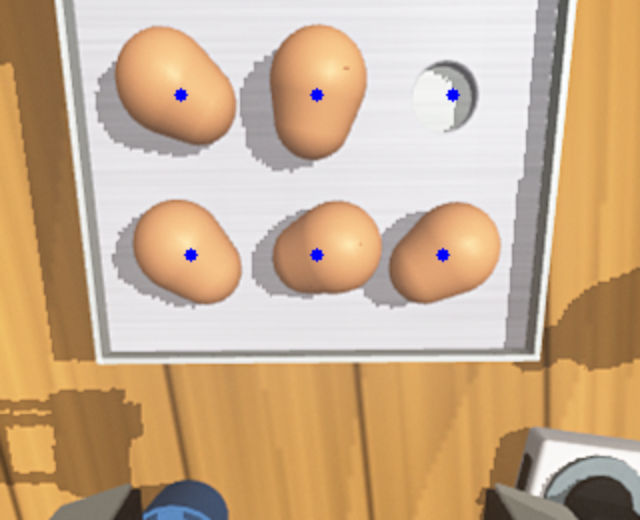

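All five eggs are centred on their hollows (blue marks), and only the back-right hollow is empty. Next I shut the lid.

```bash
cat > shut.py <<'E'
from lid import *
FL=1
al=lambda th: np.interp(th,[.6,1.75],[.85,1.3])
q=manip.current_q()
for th in np.linspace(1.75,0,15): assert manip.solve_ik(*bar_tcp(th,al(th),0,FL)) is not None,th
p=manip.current_tool_pos(); manip.servo_line([p[0],p[1],.46],vel=.2)
manip.move_pose(*bar_tcp(1.75,1.3,.10,FL)); print("pre",manip.current_q().round(2),manip.current_clock())
manip.servo_line(bar_tcp(1.75,1.3,0,FL)[0],vel=.12); print(F())
effector.close(f_grip=10); print(F())
if manip.current_finger_gap()<.014 and manip.current_finger_gap()>.006:
    for th in np.linspace(1.75,0,15)[1:]:
        try: manip.servo_line(*bar_tcp(th,al(th),0,FL),.12)
        except manip.PlanningError as e: print(th,e); break
        if abs(manip.current_force()).max()>8: print(round(th,2),F())
print(F(),manip.current_clock(),manip.current_q().round(2))
E
python3 shut.py
```

```text
pre [-0.83  0.27  0.36  1.48 -0.33  1.27  1.04] 88.2333
(array([-0.4, -0. ,  0.2]), 0.0919)
(array([0.1, 2.1, 2.4]), 0.0094)
(array([ 5. ,  5.1, -2.7]), 0.0094) 96.1 [-0.08  0.53  0.38  2.09 -1.1   1.08  2.54]
```

Run:
```python
from lid import *
effector.open_jaws(); print(F())
manip.servo_line(bar_tcp(0,.85,.14,1)[0],vel=.2)
manip.move_pose([.585,-.02,.26],down(0))
im,c=snap("wrist"); u,v=map(int,proj(c,[.667,.008,.07])); print(u,v,manip.current_clock(),manip.current_q().round(2))
im2=im[max(0,v-100):v+100,max(0,u-130):u+130]; print(max(0,v-100),max(0,u-130))
cv2.imwrite("pics/dial.png",cv2.resize(im2,None,fx=3,fy=3,interpolation=cv2.INTER_CUBIC)[:,:,::-1])
snap("top","top2")
```

```text
(array([ 0.3, -0.7,  0.2]), 0.0912)
288 96 101.5667 [-0.38  0.34  0.47  1.71 -0.17  1.13 -1.43]
0 158
```

View pics/dial.png

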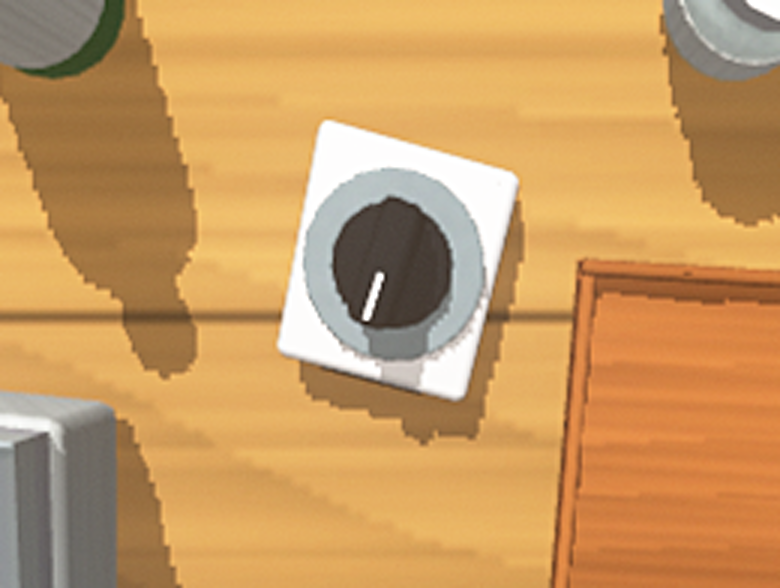

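View pics/top2.png

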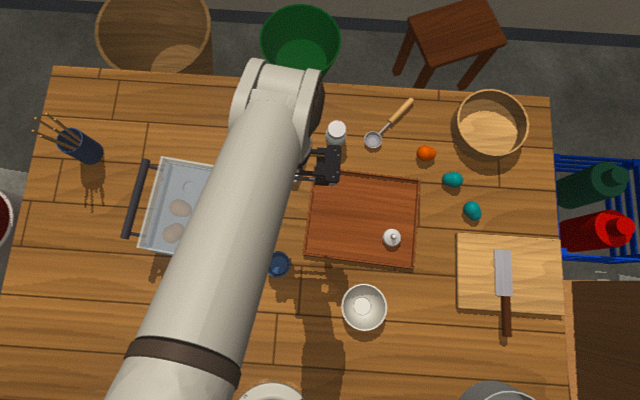

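The shut lid shows at (190,205) with the eggs under it, and the garlic is still in the tray. The dial crop puts the knob centre at (289,88), with the white mark leaning 17° to the right, so the bar's yaw is about -0.30. Now grip and turn it.

```bash
cat > dial.py <<'E'
from lid import *
c=viewer.get_calibration("wrist")
d=pt(c,289,88,.044)[:2]; y0=np.pi-.30; print("dial",d)
qs=[manip.solve_ik([*d,.05],down(y0-a)) for a in (0,.6,1.2,1.4)]; print([None if q is None else round(q[6],2) for q in qs])
manip.move_pose([*d,.18],down(y0)); print(manip.current_q().round(2))
manip.servo_line([*d,.0505],vel=.1); print(F())
effector.close(f_grip=25); print(F(),manip.current_wrist_torque().round(2))
if not .010<manip.current_finger_gap()<.020: raise SystemExit("bad grip")
t0=manip.current_wrist_torque()[2]
for a in [*np.arange(.15,1.0,.15),*np.arange(1.0,1.5,.05)]:
    manip.servo_line([*d,.0505],down(y0-a),.05); t=manip.current_wrist_torque()[2]-t0
    print(round(a,2),round(t,3),end="; ")
    if abs(t)>.35 : break
print(F(),manip.current_clock())
E
python3 dial.py
```

```text
dial [0.67558035 0.0094859 ]
[np.float64(1.12), np.float64(0.6), np.float64(0.08), np.float64(-0.1)]
[ 0.02  0.56 -0.11  1.53  0.06  1.06  1.17]
(array([-0.2, -0.3, -0.7]), 0.0918)
(array([-0.,  2., -0.]), 0.0136) [ 0.61 -0.15 -0.03]
0.15 -0.012; 0.3 0.002; 0.45 0.014; 0.6 0.008; 0.75 0.039; 0.9 0.015; 1.0 -0.026; 1.05 0.001; 1.1 -0.022; 1.15 0.068; 1.2 -0.006; 1.25 0.595; (array([ 4.7,  5.5, -3.3]), 0.0144) 109.7667
```

Run:
```python
from lid import *
d=[.6756,.0095]
effector.open_jaws(); manip.servo_line([*d,.20],vel=.12); print(F())
manip.move_pose([.585,-.02,.26],down(0)); im,c=snap("wrist","dial2")
u,v=289,88
g=im[v-18:v+19,u-18:u+19].min(2); g[:3]=0
m=(g>150).astype(np.uint8); n,l,s,ce=cv2.connectedComponentsWithStats(m)
for i in range(1,n):
    if 8<s[i,4]<120:
        P=np.argwhere(l==i)[:,::-1].astype(np.float32); vx,vy,*_=cv2.fitLine(P,2,0,.01,.01).ravel(); print(s[i],"yaw deg",np.degrees(np.arctan2(-vx,-vy)).round(1))
print(manip.current_clock())
```

```text
(array([-0.6, -0.3, -0.3]), 0.0919)
[0 3 3 5 9] yaw deg -17.6
[33  3  4  6 15] yaw deg -152.6
[ 0 17 12  3 33] yaw deg -87.5
[ 0 29  3  8 18] yaw deg -170.7
113.8167
```

```bash
python3 -c "
from bench import manip
print(manip.hand_in())"
```

```text
the job is handed in; nothing more can be done
None
```

I handed the job in at about 114 s: all five eggs are in hollows, the lid is shut and the dial is at its stop; I left the garlic and other things where they were, and have not seen the judge's verdict.

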